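Open the tight spring jar and hold its lid

ROBOT

A 6-joint arm with a two-finger parallel gripper is mounted at the origin on the work surface. World frame = base frame: x ahead of the robot, y to its left, z up, the work surface at z = 0. Lengths are in m, angles in rad, forces in N, time in s.
With the tool pointing down it reaches from about 0.275 to 0.975 m from the base axis. Payload 8.4 kg.
Tool frame: the origin (TCP) lies midway between the tips of the shut fingers; the grasp point (between the pads) lies manip.hold_point_z behind it (manip.hold_point_z is the distance from the TCP to the grasp point, in m); z points along the fingers, y is the line along which they close (so a half turn about z gives the same grasp; the last joint's range is limited). The gripper opens to 92 mm and grips with 3 to 60 N. Pads are 20 mm wide; open, the fingers measure 128 mm over their backs; the gripper's body (75 mm by 189 mm) begins 69 mm behind the grasp point.
Start: joints at [-1.233, 0.353, 1.633, -0, 1.155, -0.002], TCP at [0.208, -0.589, 0.215] pointing down, gripper open.
Joint ranges: [-2.63, 2.63], [-0.92, 2.1], [0.06, 2.66], [-1.3, 4.44], [0, 2.69], [-3.02, 3.02]. Speed limits (rad/s): [2.22, 2.22, 2.79, 3.14, 3.14, 3.14].

INTERFACE

Orientations are given as [roll, pitch, yaw] about the fixed x, y, z axes, in that order (R = Rz(yaw) Ry(pitch) Rx(roll)).
In Python, from cell import manip, eyes, sign_off gives the robot as it stands.
- The arm moves only by the tool arm_command, never from a script. Its argument "rows" is a list of rows, each a list of 2 entries, a list of its own where there are three numbers: the shift along the world's x, y, z in m, then the turn, a rotation vector about the world's x, y, z in rad. A call has 1 to 12 rows; each row is the pose to reach, as a shift and turn from the pose commanded when the call began; what a row does not reach only later rows make up. A row lasts 1/12 s, in which the tool goes at most 41.7 mm and 7.16 degrees, less where a joint would pass 70% of its speed; a pose out of reach is approached as far as the arm can. A call with a gripper value outside its range is refused whole. "claw" is the closure, from 0 (fully open) to 1 (shut), set as the call begins (left out, the last holds). The fingers move at their own pace and stop on an object; the grip force is fixed at half the most. Time passes only in rows, so rows that repeat a pose let the fingers close. It gives the time, the measured TCP pose, the force, the opening and the grip force at its end, in the units of the state.
- manip.get_state(): the state, without advancing time (a new reading comes with each control period).
- eyes.camera(name): name is "scene" or "top" or "wrist"; returns a dict with "color" (480x640x3 uint8, red, green, blue), "fx", "fy", "cx", "cy" (pixels), "R" (3x3) and "t" (3): a world point X has camera coordinates R X + t; the wrist camera has in their place "mount" (4x4, takes a point from camera to tool coordinates, whose origin is the TCP and whose axes are the flange's). Camera axes: x right, y down, z forward; pixel columns grow to the right and rows downward; lengths in m; the calibration is good to about 2 mm. A picture is of the moment at which its call begins: read the wrist's pose just before it. There is no depth.
- sign_off(): hands the job in; it is judged then, once.
The state is a dict: "t": time; "qpos": joint angles; "qd": joint speeds; "joint_torque": joint torques, N m; "eef_pos": TCP position; "tool_rot": TCP orientation; "contact_force": force on the tool from outside, world axes, zero at the start; "ft_torque": the same for the moment, N m; "opening": opening from 0.0 (shut) to 1.0 (fully open); "finger_force": force on a finger pad.
Only numpy, scipy, OpenCV 4.12 (cv2) and the standard library are available. Lean on these libraries where they do the work, as an engineer would, in place of code of your own. Each camera call takes 0.05 s, during which the arm holds its last target. There are 200 camera calls.

TASK

Pencil springs are needed: take the square glass jar off the turntable and set it gently, fully down, in the square well of the wooden block, which keeps it from turning, then unscrew its tight red lid (anticlockwise seen from above), stopping as soon as the threads let go. The lid is thin tin and the jar is glass, so never squeeze either with more than 30 N, and leave everything else on the turntable where it is. Finish while still holding the free lid level just above the jar's mouth, centred over it and clear of it by a centimetre or two, with the jar still standing in the well; do not put the lid down or let it go.

Things in the scene. Friction and masses are not known exactly. Their poses are not given: they have to be found in the camera images.
- jar: clear glass jar of little metal springs, about 0.3 kg, loose on the turntable with its lid on (75 mm high in all): square body 60 x 60 mm, 50 mm high, then a sloping shoulder and a round 38 mm neck. Origin: centre of its underside, z up, x and y square to its flat sides; a white bead on the body's top edge marks +x. Not braced in the well, it just turns along with the lid
- jar_lip (a point): centre of the jar's glass lip, 67 mm above its underside. On the lip lies a black rubber ring, outer diameter 34 mm; the tight lid squashes it to 5 mm and it pushes the lid up with about 19 N; as the lid comes off it springs back to 9 mm
- lid: round red tin screw lid, 52 mm outside diameter, 18 mm high, 45 g. Origin: centre of its lower edge, z up; screwed on, 57 mm above the jar's underside. A white dot on top marks its +x. Screwed tight, its x points 44 to 64 degrees clockwise (from above) of the jar's x; turned anticlockwise it lets go when the two x axes are in line (dot over bead), having risen 2 mm
- lid_skirt (a point): centre of the lid at mid-height of its ribbed skirt, 9 mm above its lower edge: where to grip it. Breaking it loose takes about 0.5 N m: grip it with some 15 N at least. Once the threads let go, it lifts straight off over the next 38 degrees of turn; beyond that its lugs catch under the next ridges. The jar can be lifted by its tight lid
- block: pale wooden assembly block fixed to the table, 110 mm (its x) x 170 mm (its y) x 46 mm high, with a square well for the jar and a row of three empty 12 mm pencil holes. Origin: centre of its underside, z up
- well (a point): centre of the floor of the block's square well, 18 mm above the table and 30 mm from the block's centre along its -y. The well is 65 x 65 mm, its sides along the block's x and y, and 28 mm deep (mouth 46 mm above the table). The jar fits with 2.5 mm to spare on each side, in any of the four square positions
- susan: wooden lazy-susan turntable, disc 330 mm in diameter, its top 40 mm above the table; turns easily. Origin: on its axis at table level. A three-lane tray with 9 mm high walls is fixed along its +x edge
- trinket_box: closed brass trinket box with a latch, 46 x 64 x 42 mm, standing on the turntable. Origin: centre of its underside. Leave alone
- ramekin: white fluted porcelain ramekin with a chipped rim, 86 mm in diameter, 44 mm high, standing on the turntable. Origin: centre of its underside. Leave alone
- barrel: teal pencil barrel, 12 mm in diameter, 104 mm long, lying in the tray. Origin: underside, at mid-length. Leave alone
- clutch_tube: silver clutch tube, 9 mm in diameter, 84 mm long, lying in the tray. Origin: underside, at mid-length. Leave alone
- rubber_grip: black ribbed rubber grip, 12 mm in diameter, 38 mm long, lying in the tray. Origin: underside, at mid-length. Leave alone
Things that resemble listed ones, but are neither listed nor needed, are in the scene too. Of the things that look like the block, take the one that is nearest to the robot's base at the start.

How it is judged:
By the outcome, as a careful person would: the job done as asked, in the order asked, and still so for the second after the job is handed in, while the arm keeps its last pose, push and grip.
It also fails if it takes over 58 s, if anything falls off the work surface, if the arm or the gripper's body presses on something with over 40 N, if the wrist force passes 120 N, or if a joint passes its speed limit or range.

## Working session

There is one attempt and no reset: what is moved stays moved. The work goes in short steps, Python scripts to look and compute and a tool call to move; the robot and the scene stay as the last step left them, time stands still between calls to the robot, and variables do not carry over. Pictures are saved under pics/ and viewed, at most 10 in all, crops included, and the job is handed in when it is done.

Besides the shell and the picture viewer there is one more tool, called after "Request:" by a JSON object that holds its "fn" and its "kwargs", one argument or row to a line. arm_command: Moves the arm, as the interface text tells. Its arguments: {"type":"object","properties":{"rows":{"type":"array"},"claw":{"type":"number"}},"required":["rows"]}

```bash
ls; mkdir -p pics; python3 - <<'E'
from cell import manip, eyes
import cv2, numpy as np
print(manip.get_state(), manip.hold_point_z)
for n in ["scene","top"]:
    c=eyes.camera(n)
    cv2.imwrite(f"pics/{n}0.png",c["color"][:,:,::-1])
    print(n,c["fx"],c["fy"],c["cx"],c["cy"],c["R"],c["t"])
E
```

```text
pics
{'t': 0.0, 'qpos': array([-1.23340332e+00,  3.53650291e-01,  1.63411963e+00, -1.17099296e-06,
        1.15520531e+00, -2.40562957e-03]), 'qd': array([-4.53194139e-04,  1.19608769e-03, -2.16291658e-04,  8.94198196e-06,
        5.13671845e-04,  2.28106128e-03]), 'joint_torque': array([ 3.82636526e-04, -5.93831420e+01, -3.34215975e+01,  6.93792757e-02,
        2.32248777e-02, -1.69256286e-04]), 'eef_pos': array([ 0.20814404, -0.58880011,  0.21386857]), 'tool_rot': array([-3.14021008e+00, -2.25530862e-06,  3.39799107e-01]), 'contact_force': array([-1.04884707, -0.20470748,  0.95587646]), 'ft_torque': array([-0.0099268 , -0.01338586,  0.05950232]), 'finger_force': 0.0, 'opening': 0.9980866965283756} 0.0187
scene 467.27431098941105 467.27431098941105 320.0924507654646 240.14304075281927 [[-0.34186312  0.93974122  0.00400596]
 [ 0.72731622  0.26728085 -0.63211712]
 [-0.59509723 -0.21318393 -0.7748625 ]] [ 0.25824573 -0.2815744   1.37957233]
top 472.74955716591415 472.74955716591415 319.19494139933863 236.25652722341565 [[-0.02222106 -0.99972616  0.00733633]
 [-0.99352116  0.02126388 -0.11164032]
 [ 0.11145375 -0.00976956 -0.9937216 ]] [-0.10434043  0.49455517  1.17508544]
```

View pics/top0.png

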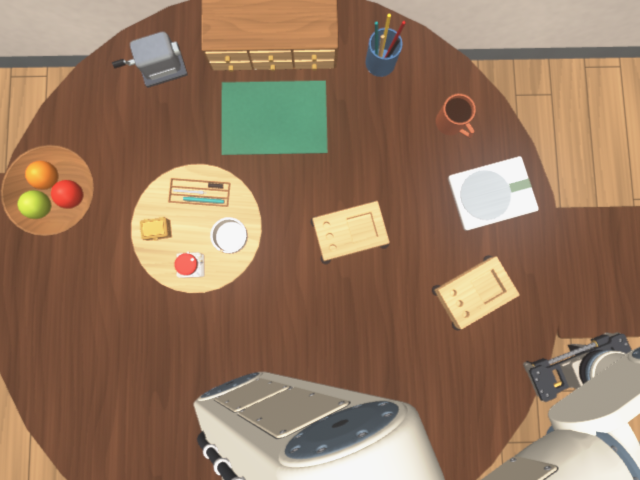

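View pics/scene0.png

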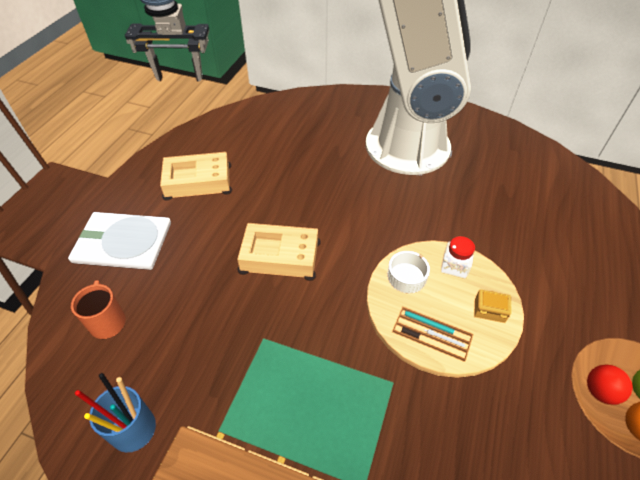

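The top view shows the jar (red lid) at (187,264) on the turntable. The only other red or round things are the apple at (67,193) and the ramekin at (229,236). There are two blocks, at (350,231) and (477,293). Next I'll compute positions and make one close crop of all three.

```bash
cat > h.py <<'E'
import numpy as np, cv2
from cell import manip, eyes
from scipy.spatial.transform import Rotation as Ro
def ray(c,uv,z,R=None,t=None):
    "world point at height z seen at pixel uv; camera coords = R X + t"
    R=c["R"] if R is None else R; t=c["t"] if t is None else t
    d=R.T@np.array([(uv[0]-c["cx"])/c["fx"],(uv[1]-c["cy"])/c["fy"],1]); o=-R.T@t
    return o+d*(z-o[2])/d[2]
def proj(c,X,R=None,t=None):
    R=c["R"] if R is None else R; t=c["t"] if t is None else t
    p=R@np.array(X)+t; return np.array([c["cx"]+c["fx"]*p[0]/p[2],c["cy"]+c["fy"]*p[1]/p[2]])
def wrist():
    s=manip.get_state(); c=eyes.camera("wrist"); M=np.array(c["mount"])
    T=np.eye(4); T[:3,:3]=Ro.from_euler("xyz",s["tool_rot"]).as_matrix(); T[:3,3]=s["eef_pos"]
    W=np.linalg.inv(T@M); c["R"]=W[:3,:3]; c["t"]=W[:3,3]; return c,s
def crop(img,x,y,w,h,k):
    return cv2.resize(img[y:y+h,x:x+w,::-1],None,fx=k,fy=k,interpolation=cv2.INTER_CUBIC)
E
python3 - <<'E'
from h import *
c=eyes.camera("top"); i=c["color"]
cv2.imwrite("pics/crop1.png",np.vstack([np.hstack([crop(i,165,240,50,40,8),crop(i,310,200,80,64,5)]),np.hstack([crop(i,432,255,90,56,4)[:224,:360],np.zeros((224,440,3),np.uint8)])]))
print("jar",ray(c,(187,264),.115),"susan",ray(c,(197,229),.04))
for p in [(350,231),(477,293)]:
    q=ray(c,p,.046); print(q,np.hypot(*q[:2]))
E
```

```text
jar [0.42372626 0.19644406 0.115     ] susan [0.51580258 0.19237612 0.04      ]
[ 0.5017763  -0.19256412  0.046     ] 0.537457346228225
[ 0.34023004 -0.50298716  0.046     ] 0.6072499961481359
```

View pics/crop1.png

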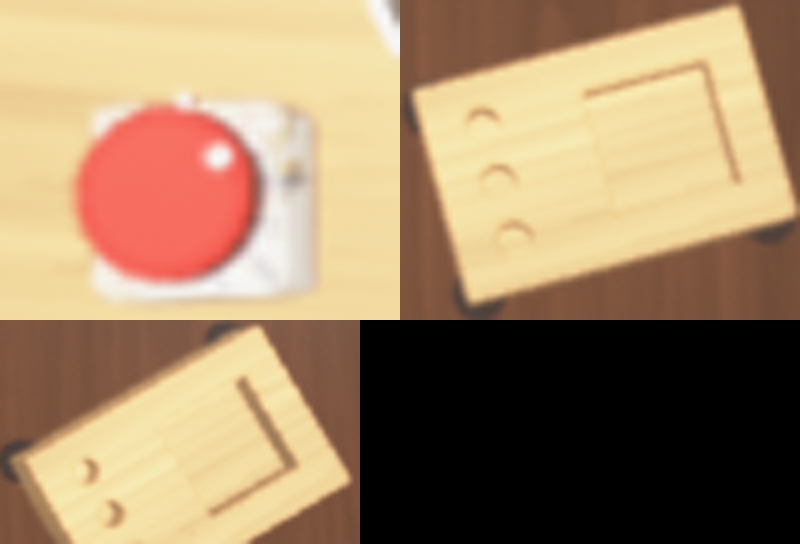

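The crop confirms the jar: the bead is on its image-up side, and the dot is up and to the right. The nearer block is (350,231), at 0.537 m from the base versus 0.607 m for the other. Next are rough well and jar poses from the crop corners, and the wrist camera mount.

```bash
python3 - <<'E'
from h import *
c=eyes.camera("top")
f=lambda u,v,x0,y0,k,X,Y:(X+(u-x0+.5)/k-.5,Y+(v-y0+.5)/k-.5)
B=[ray(c,f(u,v,400,0,5,310,200),.046)[:2] for u,v in [(413,90),(738,5),(798,215),(468,305)]]
B=np.array(B); print(B, [np.linalg.norm(B[i]-B[i-1]) for i in range(4)])
ctr=B.mean(0); y=(B[0]+B[3]-B[1]-B[2])/2; y/=np.linalg.norm(y); yaw=np.degrees(np.arctan2(y[1],y[0]))-90
print("block",ctr,yaw,"well",ctr-.03*y)
L=ray(c,f(167,192,0,0,8,165,240),.115); D=ray(c,f(217,156,0,0,8,165,240),.115); b=ray(c,f(187,98,0,0,8,165,240),.09)
print("lid",L,"dot ang",np.degrees(np.arctan2(*(D-L)[1::-1])),"bead",b, np.degrees(np.arctan2(*(b-L)[1::-1])))
print("ramekin",ray(c,(229,236),.084))
w,s=wrist(); print(np.round(w["mount"],4),w["fx"],w["cx"],w["cy"])
E
```

```text
[[ 0.53778504 -0.09836841]
 [ 0.57778872 -0.26370273]
 [ 0.47040605 -0.28995687]
 [ 0.42889236 -0.12355031]] [np.float64(0.11176646891322511), np.float64(0.17010506004988293), np.float64(0.11054554457175977), np.float64(0.17150665107979438)]
block [ 0.50371805 -0.19389458] 13.805538071229208 well [ 0.51087686 -0.22302792]
lid [0.42482977 0.20010108 0.115     ] dot ang -54.82690388412831 bead [0.45440481 0.20122071 0.09      ] 2.1680269468858127
ramekin [0.49119069 0.10390714 0.084     ]
[[-1.000e-03 -9.715e-01 -2.371e-01  6.620e-02]
 [ 1.000e+00 -9.000e-04 -3.000e-04  1.000e-04]
 [ 1.000e-04 -2.371e-01  9.715e-01 -1.697e-01]
 [ 0.000e+00  0.000e+00  0.000e+00  1.000e+00]] 417.35467387686776 318.2701218590215 233.03335454625238
```

Request:
{"fn": "arm_command", "kwargs": {
  "rows": [
    [[0.02,0.025,0],[0,0,0]],
    [[0.05,0.06,0],[0,0,-0.02]],
    [[0.08,0.1,0],[0,0,-0.03]],
    [[0.11,0.135,0],[0,0,-0.04]],
    [[0.14,0.17,0],[0,0,-0.05]],
    [[0.17,0.208,0],[0,0,-0.06]],
    [[0.2,0.245,0],[0,0,-0.07]],
    [[0.23,0.282,0],[0,0,-0.08]],
    [[0.26,0.32,0],[0,0,-0.09]],
    [[0.285,0.35,0],[0,0,-0.1]],
    [[0.302,0.366,0],[0,0,-0.1]],
    [[0.302,0.366,0],[0,0,-0.1]]
  ],
  "claw": 0
}}

```text
t: 1.25
eef_pos: [0.5123, -0.2203, 0.2148]
tool_rot: [-3.141, -0.001, 0.241]
contact_force: [0.3, -1.3, 0.1]
opening: 0.999
finger_force: 0.0
```

```bash
python3 - <<'E'
from h import *
c,s=wrist(); print(s["t"],s["eef_pos"],s["tool_rot"],s["qpos"])
np.savez("pics/w1.npz",R=c["R"],t=c["t"]); cv2.imwrite("pics/w1.png",c["color"][:,:,::-1])
E
```

```text
1.25 [ 0.51232354 -0.22029288  0.2147591 ] [-3.14137654e+00 -1.00778457e-03  2.41094898e-01] [-4.09281589e-01  2.48299131e-01  1.77928165e+00  8.71834663e-04
  1.11334082e+00  9.20034933e-01]
```

View pics/w1.png

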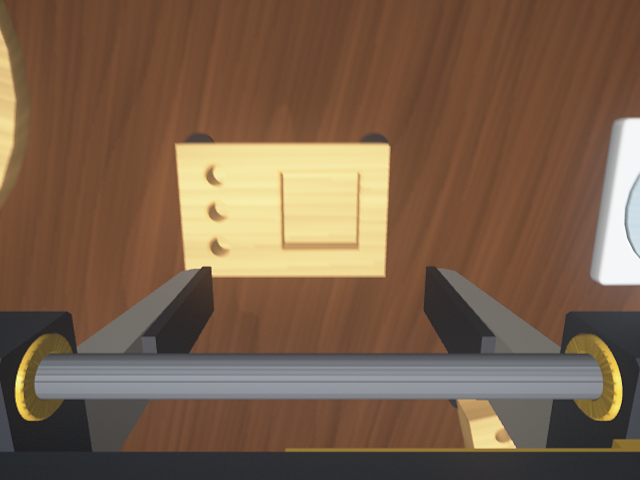

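The wrist view shows the block with its well at about (281..359, 171..248) and the pencil holes on its left. I'll enlarge it.

```bash
python3 - <<'E'
from h import *
i=cv2.imread("pics/w1.png")[:,:,::-1]
cv2.imwrite("pics/w1c.png",crop(i,168,132,232,150,3.4))
E
```

```text
(no output)
```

View pics/w1c.png

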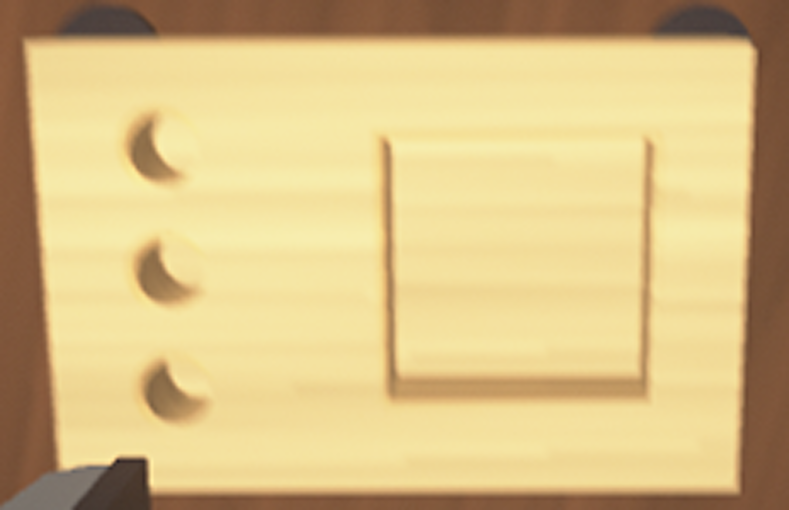

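```bash
python3 - <<'E'
from h import *
c=eyes.camera("wrist"); z=np.load("pics/w1.npz"); R,t=z["R"],z["t"]
f=lambda u,v:((u+.5)/3.4-.5+168,(v+.5)/3.4-.5+132)
def quad(P):
    P=np.array([ray(c,f(*p),.046,R,t)[:2] for p in P]); y=(P[0]+P[3]-P[1]-P[2])/2; x=(P[0]+P[1]-P[2]-P[3])/2
    print(P.mean(0),np.linalg.norm(x),np.linalg.norm(y),np.degrees(np.arctan2(y[1],y[0]))-90,np.degrees(np.arctan2(x[1],x[0])));return P.mean(0),y/np.linalg.norm(y)
m,_=quad([(381,134),(653,134),(648,401),(388,401)])
b,y=quad([(25,38),(757,38),(739,493),(58,493)])
print("well",m,"from block",b-.03*y)
E
```

```text
[ 0.51481208 -0.22095974] 0.06574887741227173 0.06445889148245033 13.75933916971978 14.019040286306254
[ 0.50684219 -0.19228015] 0.11207892044897658 0.17116935658814514 13.759386641610917 13.567778274035096
well [ 0.51481208 -0.22095974] from block [ 0.51397754 -0.22141924]
```

Request:
{"fn": "arm_command", "kwargs": {
  "rows": [
    [[-0.005,0.025,0],[0,0,-0.02]],
    [[-0.012,0.06,0],[0,0,-0.04]],
    [[-0.021,0.1,0],[0,0,-0.06]],
    [[-0.029,0.14,0],[0,0,-0.08]],
    [[-0.038,0.18,0],[0,0,-0.1]],
    [[-0.046,0.22,0],[0,0,-0.12]],
    [[-0.054,0.26,0],[0,0,-0.14]],
    [[-0.063,0.3,0],[0,0,-0.16]],
    [[-0.071,0.34,0],[0,0,-0.18]],
    [[-0.08,0.38,0],[0,0,-0.2]],
    [[-0.086,0.41,0],[0,0,-0.22]],
    [[-0.088,0.42,0],[0,0,-0.22]]
  ]
}}

```text
t: 2.35
eef_pos: [0.4215, 0.1992, 0.2147]
tool_rot: [-3.141, -0.0, 0.021]
contact_force: [-0.3, -0.0, 0.3]
opening: 0.999
finger_force: 0.0
```

Request:
{"fn": "arm_command", "kwargs": {
  "rows": [
    [[0,0,0],[0,0,0]],
    [[0,0,0],[0,0,0]]
  ]
}}

```text
t: 2.52
eef_pos: [0.4223, 0.1958, 0.2145]
tool_rot: [3.141, 0.0, 0.021]
contact_force: [0.4, -0.4, 0.6]
opening: 1.0
finger_force: 0.0
```

```bash
python3 - <<'E'
from h import *
c,s=wrist(); print(s["t"],s["eef_pos"],s["tool_rot"],s["qpos"])
np.savez("pics/w2.npz",R=c["R"],t=c["t"]); cv2.imwrite("pics/w2.png",c["color"][:,:,::-1])
p=proj(c,[.424,.2,.115],c["R"],c["t"]); print(p); x,y=(p-[100,75]).astype(int); x=max(x,0);y=max(y,0); print(x,y)
cv2.imwrite("pics/w2c.png",crop(c["color"],x,y,200,150,4))
E
```

```text
2.5167 [0.42231833 0.19584542 0.21445806] [3.14076289e+00 2.03764775e-04 2.14424724e-02] [ 4.31522798e-01  1.01968551e-01  1.96139083e+00 -7.71215505e-04
  1.07875108e+00  1.98124109e+00]
[311.96176018 231.13814737]
211 156
```

View pics/w2c.png

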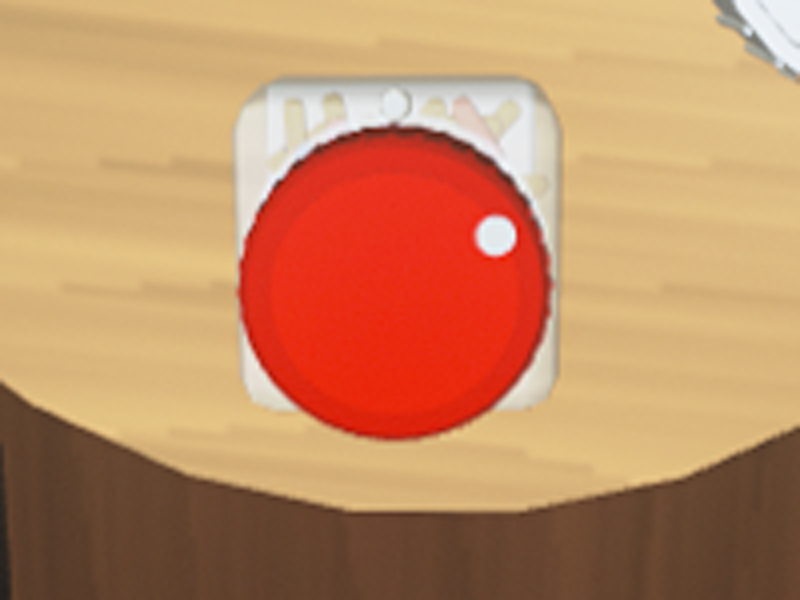

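```bash
python3 - <<'E'
from h import *
c=eyes.camera("wrist"); z=np.load("pics/w2.npz"); R,t=z["R"],z["t"]
f=lambda u,v:((u+.5)/4-.5+211,(v+.5)/4-.5+156)
g=lambda u,v,z:ray(c,f(u,v),z,R,t)
L=g(396,293,.115);L2=g(395,284,.115);D=g(496,236,.115);b=g(397,104,.09)
print(L,L2,b,"dot",np.degrees(np.arctan2(*(D-L)[1::-1])),"bead",np.degrees(np.arctan2(*(b-L)[1::-1])),np.linalg.norm((b-L)[:2]))
e=g(265,78,.09)-g(525,77,.09); print("edge yaw",np.degrees(np.arctan2(e[1],e[0]))-90)
E
```

```text
[0.42550971 0.20157328 0.115     ] [0.42703445 0.20176233 0.115     ] [0.45383493 0.20231831 0.09      ] dot -58.566907878019364 bead 1.5066827784582433 0.02833501429723043
edge yaw 1.3856246986029106
```

Request:
{"fn": "arm_command", "kwargs": {
  "rows": [
    [[0.002,0.003,-0.01],[0,0,0.002]],
    [[0.003,0.005,-0.03],[0,0,0.003]],
    [[0.003,0.0055,-0.05],[0,0,0.003]],
    [[0.003,0.0055,-0.07],[0,0,0.003]],
    [[0.003,0.0055,-0.09],[0,0,0.003]],
    [[0.003,0.0055,-0.105],[0,0,0.003]],
    [[0.003,0.0055,-0.115],[0,0,0.003]],
    [[0.003,0.0055,-0.119],[0,0,0.003]],
    [[0.003,0.0055,-0.12],[0,0,0.003]],
    [[0.003,0.0055,-0.12],[0,0,0.003]],
    [[0.003,0.0055,-0.12],[0,0,0.003]]
  ]
}}

```text
t: 3.53
eef_pos: [0.426, 0.2023, 0.0953]
tool_rot: [-3.141, -0.001, 0.023]
contact_force: [-0.6, -0.7, -0.7]
opening: 1.003
finger_force: 0.0
```

```bash
python3 - <<'E'
from h import *
c,s=wrist(); print(s["t"],s["eef_pos"],s["tool_rot"],s["contact_force"])
np.savez("pics/w3.npz",R=c["R"],t=c["t"]); cv2.imwrite("pics/w3.png",c["color"][:,:,::-1])
for q in ([.425,.2015,.115],[.425,.1755,.115],[.425,.2275,.115]): print(proj(c,q,c["R"],c["t"]))
E
```

```text
3.5333 [0.42595012 0.20232974 0.09526513] [-3.14108200e+00 -1.17127082e-03  2.25301877e-02] [-0.56132328 -0.71262551 -0.66933045]
[320.39240981 309.59824592]
[387.45907918 310.95219477]
[253.22584752 308.24228043]
```

View pics/w3.png

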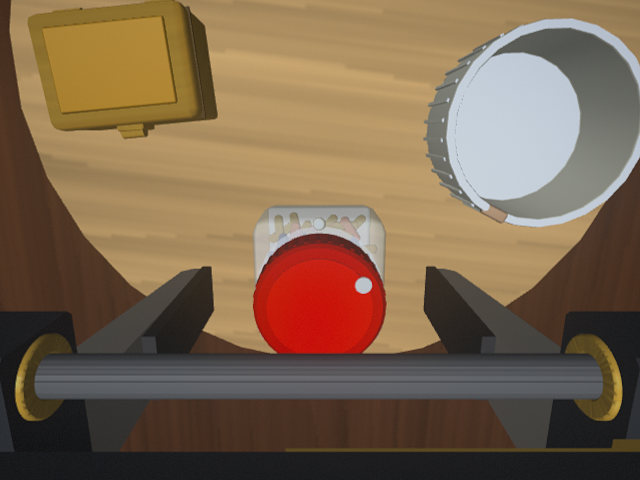

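The lid spans columns 254–385, centred between the finger tips at 213 and 425. I'll close gently now, just past the lid width, and read the force.

Request:
{"fn": "arm_command", "kwargs": {
  "rows": [
    [[0,0,0],[0,0,0]],
    [[0,0,0],[0,0,0]],
    [[0,0,0],[0,0,0]],
    [[0,0,0],[0,0,0]],
    [[0,0,0],[0,0,0]],
    [[0,0,0],[0,0,0]],
    [[0,0,0],[0,0,0]],
    [[0,0,0],[0,0,0]]
  ],
  "claw": 0.45
}}

```text
t: 4.25
eef_pos: [0.4253, 0.2022, 0.0946]
tool_rot: [3.142, -0.0, 0.023]
contact_force: [0.2, -0.1, 0.4]
opening: 0.562
finger_force: 30.0
```

Request:
{"fn": "arm_command", "kwargs": {
  "rows": [
    [[0,0,0],[0,0,0]],
    [[0,0,0],[0,0,0]],
    [[0,0,0],[0,0,0]]
  ],
  "claw": 0.442
}}

```text
t: 4.5
eef_pos: [0.4253, 0.2022, 0.0946]
tool_rot: [3.142, 0.0, 0.023]
contact_force: [0.6, -0.7, 0.5]
opening: 0.561
finger_force: 30.0
```

The grip force is fixed at 30 N, so it can't be reduced. Now I'll lift.

Request:
{"fn": "arm_command", "kwargs": {
  "rows": [
    [[0,0,0.002],[0,0,0]],
    [[0,0,0.006],[0,0,0]],
    [[0,0,0.012],[0,0,0]],
    [[0,0,0.022],[0,0,0]],
    [[0,0,0.034],[0,0,0]],
    [[0,0,0.048],[0,0,0]],
    [[0,0,0.062],[0,0,0]],
    [[0,0,0.076],[0,0,0]],
    [[0,0,0.09],[0,0,0]],
    [[0,0,0.102],[0,0,0]],
    [[0,0,0.112],[0,0,0]],
    [[0,0,0.12],[0,0,0]]
  ],
  "claw": 0.45
}}

```text
t: 5.5
eef_pos: [0.4255, 0.2023, 0.2162]
tool_rot: [-3.141, -0.001, 0.023]
contact_force: [-0.7, 0.2, -2.9]
opening: 0.559
finger_force: 30.0
```

Request:
{"fn": "arm_command", "kwargs": {
  "rows": [
    [[0.002,-0.008,0],[0,0,0]],
    [[0.005,-0.024,0],[0,0,0.01]],
    [[0.01,-0.05,0],[0,0,0.03]],
    [[0.017,-0.08,0],[0,0,0.05]],
    [[0.023,-0.11,0],[0,0,0.07]],
    [[0.029,-0.14,0],[0,0,0.09]],
    [[0.035,-0.17,0],[0,0,0.11]],
    [[0.042,-0.2,0],[0,0,0.13]],
    [[0.048,-0.23,0],[0,0,0.14]],
    [[0.054,-0.26,0],[0,0,0.15]],
    [[0.06,-0.29,0],[0,0,0.16]],
    [[0.067,-0.32,0],[0,0,0.17]]
  ]
}}

```text
t: 6.5
eef_pos: [0.4916, -0.1198, 0.214]
tool_rot: [-3.141, 0.001, 0.193]
contact_force: [0.5, 1.0, -2.9]
opening: 0.564
finger_force: 30.0
```

Request:
{"fn": "arm_command", "kwargs": {
  "rows": [
    [[0.006,-0.03,0],[0,0,0.01]],
    [[0.012,-0.055,0],[0,0,0.02]],
    [[0.016,-0.075,0],[0,0,0.03]],
    [[0.019,-0.09,0],[0,0,0.04]],
    [[0.021,-0.1,0],[0,0,0.046]],
    [[0.0215,-0.104,0],[0,0,0.046]],
    [[0.0215,-0.104,0],[0,0,0.046]],
    [[0.0215,-0.104,0],[0,0,0.046]]
  ]
}}

```text
t: 7.17
eef_pos: [0.5133, -0.2213, 0.2142]
tool_rot: [-3.141, 0.001, 0.238]
contact_force: [-1.0, 0.4, -2.4]
opening: 0.562
finger_force: 30.0
```

```bash
python3 - <<'E'
from h import *
c,s=wrist(); print(s["t"],s["eef_pos"],s["tool_rot"],s["contact_force"],s["finger_force"])
np.savez("pics/w4.npz",R=c["R"],t=c["t"]); 
i=c["color"]; cv2.imwrite("pics/w4r.png",i[:,:,::-1])
cv2.imwrite("pics/w4.png",crop(i,170,130,235,176,3.4))
E
```

```text
7.1667 [ 0.51334605 -0.2212603   0.21423184] [-3.14076959e+00  6.04974908e-04  2.38402119e-01] [-1.01730373  0.38359324 -2.3538151 ] 29.999334616586566
```

View pics/w4.png

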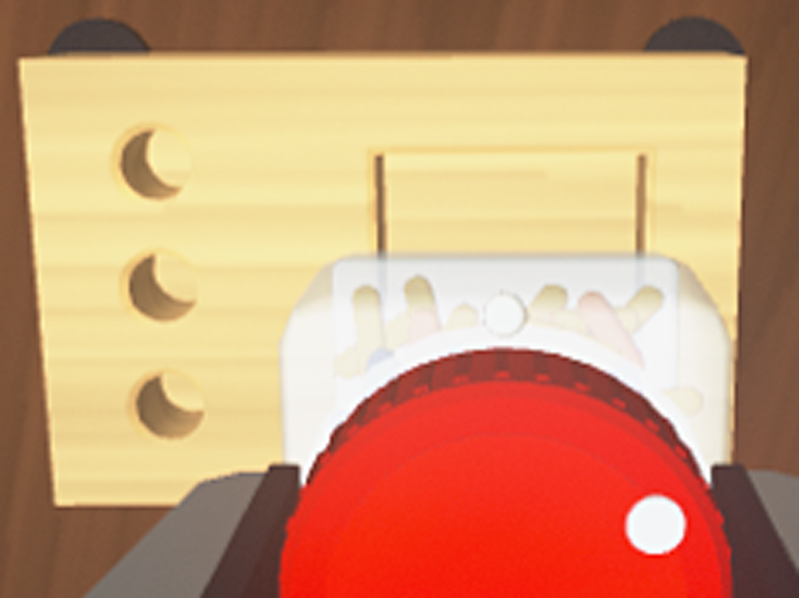

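```bash
python3 - <<'E'
from h import *
c=eyes.camera("wrist"); z=np.load("pics/w4.npz"); R,t=z["R"],z["t"]
f=lambda u,v:((u+.5)/3.4-.5+170,(v+.5)/3.4-.5+130)
g=lambda u,v,z:ray(c,f(u,v),z,R,t)[:2]
w=np.radians(13.8); X=np.array([np.cos(w),np.sin(w)]); Y=np.array([-X[1],X[0]])
b=g(504,314,.2096); l,r=g(283,400,.205),g(729,400,.205)
print("bead",b,"centre",b-.0285*X,"sides mid",(l+r)/2,np.linalg.norm(l-r), "Ycoord",b@Y,(l+r)/2@Y)
P=[g(372,151,.046),g(648,151,.046)]; print("well Y",[p@Y for p in P],sum(p@Y for p in P)/2,np.linalg.norm(P[0]-P[1]),"top edge X",P[0]@X,P[1]@X)
B=[g(19,57,.046),g(746,57,.046),g(54,506,.046)]; print("block top edge X",B[0]@X,B[1]@X,B[2]@X,"Y",B[0]@Y,B[1]@Y, np.mean([B[0]@Y,B[1]@Y])-.03)
for q in ([.514,-.2215],[.5133,-.2213]): print(np.array(q)@X,np.array(q)@Y)
E
```

```text
bead [ 0.54097869 -0.21437671] centre [ 0.51330136 -0.22117492] sides mid [ 0.52887477 -0.21755928] 0.058384318372926 Ycoord -0.33723009201034815 -0.3374336026793222
well Y [np.float64(-0.3056714252367832), np.float64(-0.3710757179727897)] -0.3383735716047864 0.06540466335412906 top edge X 0.47837088815139756 0.47815070602287507
block top edge X 0.5004772941785592 0.4998966170737271 0.389644278342647 Y -0.22384208433785915 -0.3934895583333914 -0.3386658213356253
0.4463278590198973 -0.337712440195375
0.44569577171547625 -0.33735123991908805
```

Request:
{"fn": "arm_command", "kwargs": {
  "rows": [
    [[0,0,-0.005],[0,0,0.002]],
    [[0,-0.001,-0.018],[0,0,0.002]],
    [[0,-0.001,-0.036],[0,0,0.002]],
    [[0,-0.001,-0.056],[0,0,0.002]],
    [[0,-0.001,-0.074],[0,0,0.002]],
    [[0,-0.001,-0.088],[0,0,0.002]],
    [[0,-0.001,-0.097],[0,0,0.002]],
    [[0,-0.001,-0.1],[0,0,0.002]],
    [[0,-0.001,-0.102],[0,0,0.002]],
    [[0,-0.001,-0.102],[0,0,0.002]]
  ]
}}

```text
t: 8.1
eef_pos: [0.5141, -0.2227, 0.1128]
tool_rot: [3.141, -0.0, 0.241]
contact_force: [0.4, 0.0, -3.0]
opening: 0.561
finger_force: 30.0
```

Request:
{"fn": "arm_command", "kwargs": {
  "rows": [
    [[0,0,-0.002],[0,0,0]],
    [[0,0,-0.004],[0,0,0]],
    [[0,0,-0.006],[0,0,0]],
    [[0,0,-0.008],[0,0,0]],
    [[0,0,-0.01],[0,0,0]],
    [[0,0,-0.012],[0,0,0]],
    [[0,0,-0.014],[0,0,0]],
    [[0,0,-0.016],[0,0,0]],
    [[0,0,-0.017],[0,0,0]],
    [[0,0,-0.017],[0,0,0]]
  ]
}}

```text
t: 8.93
eef_pos: [0.5136, -0.2227, 0.0953]
tool_rot: [-3.141, 0.0, 0.241]
contact_force: [-0.8, -0.5, -3.0]
opening: 0.562
finger_force: 30.0
```

Request:
{"fn": "arm_command", "kwargs": {
  "rows": [
    [[0,0,-0.002],[0,0,0]],
    [[0,0,-0.004],[0,0,0]],
    [[0,0,-0.006],[0,0,0]],
    [[0,0,-0.008],[0,0,0]],
    [[0,0,-0.01],[0,0,0]],
    [[0,0,-0.012],[0,0,0]],
    [[0,0,-0.014],[0,0,0]],
    [[0,0,-0.016],[0,0,0]],
    [[0,0,-0.018],[0,0,0]],
    [[0,0,-0.019],[0,0,0]],
    [[0,0,-0.02],[0,0,0]],
    [[0,0,-0.02],[0,0,0]]
  ]
}}

```text
t: 9.93
eef_pos: [0.5137, -0.2227, 0.0754]
tool_rot: [-3.141, 0.0, 0.241]
contact_force: [0.0, 0.4, -2.3]
opening: 0.56
finger_force: 30.0
```

Request:
{"fn": "arm_command", "kwargs": {
  "rows": [
    [[0,0,-0.0005],[0,0,0]],
    [[0,0,-0.001],[0,0,0]],
    [[0,0,-0.0015],[0,0,0]],
    [[0,0,-0.0015],[0,0,0]],
    [[0,0,-0.0015],[0,0,0]]
  ]
}}

```text
t: 10.35
eef_pos: [0.5138, -0.2227, 0.0741]
tool_rot: [3.142, -0.0, 0.241]
contact_force: [0.1, 0.6, -2.7]
opening: 0.565
finger_force: 30.0
```

Request:
{"fn": "arm_command", "kwargs": {
  "rows": [
    [[0,0,-0.0003],[0,0,0]],
    [[0,0,-0.0006],[0,0,0]],
    [[0,0,-0.001],[0,0,0]],
    [[0,0,-0.001],[0,0,0]],
    [[0,0,-0.001],[0,0,0]]
  ]
}}

```text
t: 10.77
eef_pos: [0.5138, -0.2228, 0.073]
tool_rot: [-3.142, 0.0, 0.241]
contact_force: [0.6, 0.8, -2.6]
opening: 0.565
finger_force: 30.0
```

Request:
{"fn": "arm_command", "kwargs": {
  "rows": [
    [[0,0,-0.0002],[0,0,0]],
    [[0,0,-0.0004],[0,0,0]],
    [[0,0,-0.0006],[0,0,0]],
    [[0,0,-0.0006],[0,0,0]],
    [[0,0,-0.0006],[0,0,0]]
  ]
}}

```text
t: 11.18
eef_pos: [0.5138, -0.2228, 0.0727]
tool_rot: [3.142, -0.0, 0.241]
contact_force: [-0.7, 0.1, 0.8]
opening: 0.565
finger_force: 30.0
```

Wrist force went from -2.6 to +0.8 N, so the jar is resting on the well floor at the expected height. I'll start unscrewing.

Request:
{"fn": "arm_command", "kwargs": {
  "rows": [
    [[0,0,0],[0,0,0.02]],
    [[0,0,0],[0,0,0.04]],
    [[0,0,0],[0,0,0.06]],
    [[0,0,0],[0,0,0.08]],
    [[0,0,0],[0,0,0.1]],
    [[0,0,0.0001],[0,0,0.125]],
    [[0,0,0.0002],[0,0,0.15]],
    [[0,0,0.0002],[0,0,0.175]],
    [[0,0,0.0003],[0,0,0.2]],
    [[0,0,0.0004],[0,0,0.225]],
    [[0,0,0.0005],[0,0,0.25]],
    [[0,0,0.0005],[0,0,0.25]]
  ]
}}

```text
t: 12.18
eef_pos: [0.5136, -0.2226, 0.073]
tool_rot: [-3.141, 0.0, 0.493]
contact_force: [-2.1, 1.2, 3.4]
opening: 0.561
finger_force: 30.0
```

```bash
python3 - <<'E'
from h import *
c,s=wrist(); print(s["t"],s["eef_pos"],s["tool_rot"],s["contact_force"],s["ft_torque"],s["qpos"][5])
np.savez("pics/w5.npz",R=c["R"],t=c["t"]); 
i=c["color"]; cv2.imwrite("pics/w5r.png",i[:,:,::-1])
cv2.imwrite("pics/w5.png",crop(i,215,170,200,150,4))
E
```

```text
12.1833 [ 0.51364796 -0.22258446  0.07295516] [-3.14119697e+00  1.93163273e-04  4.93142914e-01] [-2.14197319  1.17725884  3.44257956] [ 0.22037221  0.28330948 -0.0887074 ] 0.6659152220794751
```

View pics/w5.png

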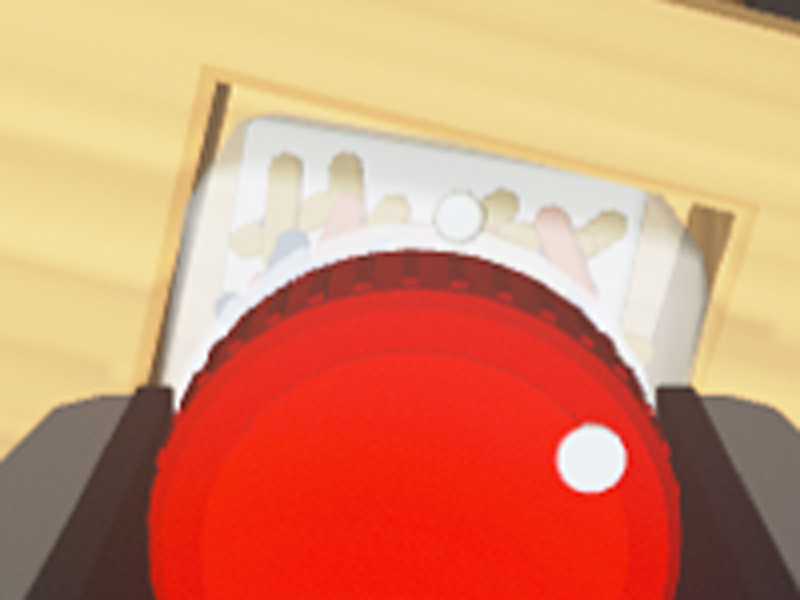

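The dot moved with the tool, so there's no slip. The jar took up about 4° of play in the well and is now braced. I'll compute the remaining angle.

```bash
python3 - <<'E'
from h import *
c=eyes.camera("wrist")
def an(name,x0,y0,k,dot,bead,C,yaw,zt):
    z=np.load(f"pics/{name}.npz"); f=lambda u,v:((u+.5)/k-.5+x0,(v+.5)/k-.5+y0)
    D=ray(c,f(*dot),zt,z["R"],z["t"])[:2]; b=ray(c,f(*bead),zt-.025,z["R"],z["t"])[:2]; C=np.array(C)
    d=D-C; e=b-C; A=lambda v:np.degrees(np.arctan2(v[1],v[0]))
    print(name,"dot",A(d),"rel tool",A(d)-yaw,np.linalg.norm(d),"bead",A(e),np.linalg.norm(e))
an("w3",0,0,1,(363.5,285.5),(319,224),(.4255,.2018),1.3,.115)
an("w4",170,130,3.4,(656,524),(504,314),(.5133,-.2213),13.66,.2346)
an("w5",215,170,4,(591,459),(460,217),(.5136,-.2226),28.25,.0934)
E
```

```text
w3 dot -59.42847958848515 rel tool -60.72847958848515 0.01919136863443819 bead 1.7075129807631246 0.027930721500843757
w4 dot -45.69176951983845 rel tool -59.351769519838456 0.01952897054055804 bead 14.043285644486588 0.028531419272340697
w5 dot -31.635131217321913 rel tool -59.88513121732191 0.01935788529062324 bead 18.297990938502725 0.028130869358049974
```

Request:
{"fn": "arm_command", "kwargs": {
  "rows": [
    [[0,0,0.0001],[0,0,0.05]],
    [[0,0,0.0002],[0,0,0.1]],
    [[0,0,0.0003],[0,0,0.15]],
    [[0,0,0.0004],[0,0,0.2]],
    [[0,0,0.0005],[0,0,0.25]],
    [[0,0,0.0006],[0,0,0.3]],
    [[0,0,0.0007],[0,0,0.35]],
    [[0,0,0.0008],[0,0,0.4]],
    [[0,0,0.0009],[0,0,0.45]],
    [[0,0,0.001],[0,0,0.5]],
    [[0,0,0.001],[0,0,0.55]],
    [[0,0,0.0011],[0,0,0.6]]
  ]
}}

```text
t: 13.28
eef_pos: [0.5138, -0.2224, 0.0742]
tool_rot: [-3.141, -0.0, 1.093]
contact_force: [-1.9, 3.1, 3.9]
opening: 0.564
finger_force: 30.0
```

Request:
{"fn": "arm_command", "kwargs": {
  "rows": [
    [[0,0,0.0001],[0,0,0.03]],
    [[0,0,0.0001],[0,0,0.06]],
    [[0,0,0.0002],[0,0,0.09]],
    [[0,0,0.0003],[0,0,0.12]],
    [[0,0,0.0003],[0,0,0.15]],
    [[0,0,0.0004],[0,0,0.18]],
    [[0,0,0.0004],[0,0,0.21]],
    [[0,0,0.0004],[0,0,0.21]],
    [[0,0,0.0004],[0,0,0.21]]
  ]
}}

```text
t: 14.03
eef_pos: [0.5138, -0.2224, 0.0748]
tool_rot: [-3.141, -0.0, 1.301]
contact_force: [-3.3, 3.3, 8.5]
opening: 0.563
finger_force: 30.0
```

```bash
python3 - <<'E'
from h import *
c,s=wrist(); print(s["t"],s["eef_pos"],np.degrees(s["tool_rot"][2]),s["contact_force"],s["ft_torque"],s["qpos"][5])
for z,n in ((.019,"dot"),(-.0045,"bead")):
  a=np.radians(18.2); C=s["eef_pos"]; 
i=c["color"].astype(int); np.savez("pics/w6.npz",R=c["R"],t=c["t"]); cv2.imwrite("pics/w6.png",crop(c["color"],215,170,200,150,4))
# dot: near-white blob whose surround is red
hsv=cv2.cvtColor(c["color"],cv2.COLOR_RGB2HSV); m=((hsv[...,1]<60)&(hsv[...,2]>180)).astype(np.uint8)
n,l,st,ce=cv2.connectedComponentsWithStats(m)
for k in range(1,n):
  if 40<st[k,4]<600: 
    D=ray(c,ce[k],s["eef_pos"][2]+.0205,c["R"],c["t"])[:2]-s["eef_pos"][:2]; print(ce[k],st[k],np.degrees(np.arctan2(D[1],D[0])),np.linalg.norm(D))
E
```

```text
14.0333 [ 0.51380024 -0.22242608  0.07483428] 74.52757813256397 [-3.28362182  3.31100371  8.48613681] [ 0.43710739  0.3943298  -0.06889539] -0.1417583961025818
[362.52054795 283.89497717] [355 276  16  17 219] 14.93987414270025 0.01943117908285856
```

Request:
{"fn": "arm_command", "kwargs": {
  "rows": [
    [[0,0,0],[0,0,0.02]],
    [[0,0,0.0001],[0,0,0.04]],
    [[0,0,0.0001],[0,0,0.06]],
    [[0,0,0.0001],[0,0,0.06]],
    [[0,0,0.0001],[0,0,0.06]]
  ]
}}

```text
t: 14.5
eef_pos: [0.5139, -0.2225, 0.0752]
tool_rot: [-3.142, -0.0, 1.361]
contact_force: [-3.7, 3.9, 10.5]
opening: 0.561
finger_force: 30.0
```

Request:
{"fn": "arm_command", "kwargs": {
  "rows": [
    [[0,0,0],[0,0,0.02]],
    [[0,0,0],[0,0,0.04]],
    [[0,0,0],[0,0,0.04]],
    [[0,0,0],[0,0,0.04]]
  ]
}}

```text
t: 14.83
eef_pos: [0.5139, -0.2225, 0.0756]
tool_rot: [3.141, -0.0, 1.401]
contact_force: [-4.8, 3.1, 15.0]
opening: 0.563
finger_force: 30.0
```

```bash
python3 - <<'E'
from h import *
c,s=wrist(); print(s["t"],s["eef_pos"],np.degrees(s["tool_rot"][2]),s["contact_force"],s["ft_torque"],s["qpos"][5])
np.savez("pics/w6.npz",R=c["R"],t=c["t"]); cv2.imwrite("pics/w6.png",c["color"][:,:,::-1])
E
```

```text
14.8333 [ 0.51390167 -0.22252156  0.07559465] 80.25269969022287 [-4.80759708  3.06004976 15.02515073] [ 0.59110731  0.82066805 -0.04952136] -0.24166333664349762
```

Request:
{"fn": "arm_command", "kwargs": {
  "rows": [
    [[0,0,0.0003],[0,0,0]],
    [[0,0,0.0006],[0,0,0]],
    [[0,0,0.0006],[0,0,0]],
    [[0,0,0.0006],[0,0,0]]
  ]
}}

```text
t: 15.22
eef_pos: [0.5139, -0.2225, 0.0762]
tool_rot: [3.141, -0.0, 1.401]
contact_force: [-4.8, 3.9, 14.8]
opening: 0.563
finger_force: 30.0
```

Request:
{"fn": "arm_command", "kwargs": {
  "rows": [
    [[0,0,0.0005],[0,0,0]],
    [[0,0,0.001],[0,0,0]],
    [[0,0,0.0015],[0,0,0]],
    [[0,0,0.0015],[0,0,0]]
  ]
}}

```text
t: 15.55
eef_pos: [0.5138, -0.2227, 0.0765]
tool_rot: [-3.141, 0.0, 1.401]
contact_force: [-0.5, 0.3, 0.4]
opening: 0.564
finger_force: 30.0
```

```bash
python3 - <<'E'
from h import *
c,s=wrist(); print(s["t"],s["eef_pos"],np.degrees(s["tool_rot"][2]),s["contact_force"],s["finger_force"])
np.savez("pics/w7.npz",R=c["R"],t=c["t"]); cv2.imwrite("pics/w7.png",crop(c["color"],215,170,200,150,4)); cv2.imwrite("pics/w7r.png",c["color"][:,:,::-1])
hsv=cv2.cvtColor(c["color"],cv2.COLOR_RGB2HSV); m=((hsv[...,1]<60)&(hsv[...,2]>180)).astype(np.uint8)
n,l,st,ce=cv2.connectedComponentsWithStats(m)
for k in range(1,n):
  if 100<st[k,4]<600:
    D=ray(c,ce[k],s["eef_pos"][2]+.0205,c["R"],c["t"])[:2]-s["eef_pos"][:2]; print(ce[k],st[k],np.degrees(np.arctan2(D[1],D[0])),np.linalg.norm(D))
E
```

```text
15.55 [ 0.51377628 -0.22274959  0.07650382] 80.26859106692383 [-0.47067163  0.33846599  0.36760769] 30.000032940879464
[362.48181818 283.89545455] [354 276  17  17 220] 20.738067914275195 0.019417711250105187
```

Request:
{"fn": "arm_command", "kwargs": {
  "rows": [
    [[0,0,0],[0,0,0]],
    [[0,0,0],[0,0,0]],
    [[0,0,0],[0,0,0]]
  ]
}}

```text
t: 15.85
eef_pos: [0.5138, -0.2228, 0.0765]
tool_rot: [-3.141, -0.0, 1.401]
contact_force: [-0.2, 0.4, -0.2]
opening: 0.563
finger_force: 30.0
```

View pics/w7.png

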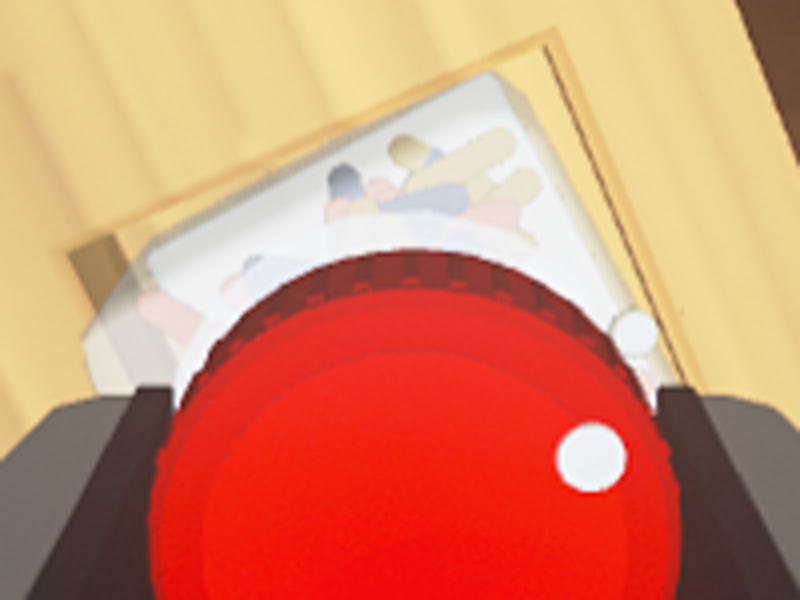

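Wrist force is now about zero, so the lid is loose and the jar stands in the well. The dot is over the bead at (635,332). I'll lift straight up.

Request:
{"fn": "arm_command", "kwargs": {
  "rows": [
    [[0,0,0.001],[0,0,0]],
    [[0,0,0.003],[0,0,0]],
    [[0,0,0.005],[0,0,0]],
    [[0,0,0.008],[0,0,0]],
    [[0,0,0.011],[0,0,0]],
    [[0,0,0.014],[0,0,0]],
    [[0,0,0.017],[0,0,0]],
    [[0,0,0.02],[0,0,0]],
    [[0,0,0.0225],[0,0,0]],
    [[0,0,0.024],[0,0,0]],
    [[0,0,0.0245],[0,0,0]],
    [[0,0,0.0245],[0,0,0]]
  ]
}}

```text
t: 16.85
eef_pos: [0.5139, -0.2228, 0.1013]
tool_rot: [3.141, 0.0, 1.401]
contact_force: [-0.1, 0.9, -0.4]
opening: 0.563
finger_force: 30.0
```

```bash
python3 - <<'E'
from h import *
c,s=wrist(); print(s["t"],s["eef_pos"],s["tool_rot"],s["contact_force"],s["finger_force"])
a=cv2.imread("pics/w7r.png"); b=c["color"][:,:,::-1]; cv2.imwrite("pics/w8.png",b)
# bead search: small low-saturation blob, compare with expected pixel if jar is unmoved
z=np.load("pics/w7.npz"); f=lambda u,v:((u+.5)/4-.5+215,(v+.5)/4-.5+170)
B=ray(c,f(635,332),.068,z["R"],z["t"]); e=B[:2]-s["eef_pos"][:2]; print("bead",B,np.degrees(np.arctan2(e[1],e[0])),np.linalg.norm(e))
p=proj(c,B,c["R"],c["t"]); print("expected px",p)
# template of jar edge/bead from before, rescaled, searched for now
q=np.array(f(635,332)); x,y=(q-[30,45]).astype(int); T=a[y:y+52,x:x+38]
k=(z["R"]@B+z["t"])[2]/(c["R"]@B+c["t"])[2]; T2=cv2.resize(T,None,fx=k,fy=k)
r=cv2.matchTemplate(np.ascontiguousarray(b),T2,cv2.TM_CCOEFF_NORMED); _,mx,_,lo=cv2.minMaxLoc(r); print(mx,np.array(lo)+(q-[x,y])*k)
E
```

```text
16.85 [ 0.51386678 -0.2227784   0.10131553] [3.14141299e+00 2.42225724e-05 1.40079659e+00] [-0.1377795   0.89761379 -0.3965282 ] 29.99987647868693
bead [ 0.54019008 -0.21342152  0.068     ] 19.568245968879598 0.02793684774157818
expected px [366.85437727 238.642391  ]
0.9709808230400085 [372.88226538 252.37871137]
```

```bash
python3 - <<'E'
from h import *
a=cv2.imread("pics/w7r.png");b=cv2.imread("pics/w8.png")
x,y=373,253
print("diff at old bead px",cv2.absdiff(a,b)[y-6:y+7,x-6:x+7].mean(),"lid",cv2.absdiff(a,b)[290:320,300:330].mean())
T=a[y-7:y+8,x-8:x+8]  # bead only
for k in (.8,.85,.9,.95,1):
    r=cv2.matchTemplate(b[180:290,220:430],cv2.resize(T,None,fx=k,fy=k),cv2.TM_CCOEFF_NORMED); _,m,_,lo=cv2.minMaxLoc(r); print(k,round(m,3),np.array(lo)+[220+8*k,180+7*k])
g=cv2.cvtColor(b,cv2.COLOR_BGR2GRAY); print(g[228:262:2,352:384:2])
E
```

```text
diff at old bead px 19.390532544378697 lid 1.9125925925925926
0.8 0.931 [376.4 259.6]
0.85 0.944 [372.8  253.95]
0.9 0.954 [372.2 253.3]
0.95 0.947 [372.6  253.65]
1 0.921 [371 251]
[[246 245 245 245 240 230 214 227 196 205 208 217 221 223 224 224]
 [246 245 245 245 245 235 223 216 224 170 213 212 220 222 223 223]
 [246 246 245 245 245 241 231 215 227 196 219 206 219 221 223 223]
 [243 244 244 245 246 245 224 225 229 215 184 211 214 220 222 223]
 [243 243 243 243 244 204 242 244 244 244 158 216 207 219 222 223]
 [244 243 243 244 242 225 244 244 244 244 209 206 209 216 220 222]
 [248 244 243 243 242 223 244 244 244 244 219 148 216 207 219 221]
 [127 242 246 241 245 231 240 244 244 237 216 197 220 208 218 220]
 [ 86  84 203 244 245 246 233 231 229 212 217 219 169 214 210 219]
 [ 86  92  87 111 242 247 246 246 246 235 225 217 174 219 207 218]
 [102  91  91  80  94 249 246 244 234 240 233 217 212 208 210 215]
 [ 97  91  90  85  84 117 248 244 238 232 234 226 212 159 217 206]
 [109 107  93  90  82  85 114 241 244 231 241 233 217 198 208 209]
 [108 109 107 102  98  91  87  89 240 231 246 238 227 206 170 215]
 [110 107 105 107 104  97  89  80 139 243 245 245 234 219 186 219]
 [109 108 106 105 107 106  90  87  80 235 247 244 240 228 203 185]
 [105 107 107 106 105 107 105  90  76  90 237 243 242 235 221 145]]
```

The bead shows as a disc at about (367,239), exactly where an unmoved jar puts it, so the earlier template match was just following the lid. The jar is still in the well and the free lid is held level, about 19 mm above the lip and centred over it. I'm handing it in.

```bash
python3 -c "
from cell import sign_off
print(sign_off())"
```

```text
the job is handed in; nothing more can be done
None
```

The jar is standing fully down in the well of the nearer block; its lid is unscrewed and held level and centred about 19 mm above the lip. The grip stayed at its fixed 30 N, right at your limit, and the job was handed in at about 17 s.

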